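# Close and latch the caul box

### The arm

A 7-joint arm with a two-finger parallel gripper is mounted at the origin on a cart in front of the work surface, level with it; the furniture and walls round the work are solid. World frame = base frame: x ahead of the robot, y to its left, z up, the work surface at z = 0. Lengths are in m, angles in degrees, forces in N, time in s.
With the tool pointing down it reaches from about 0.4 to 0.85 m from the base axis. Payload 4.5 kg.
Tool frame: the origin (TCP) lies at the very end of the fingers, on their centre line; the grasp point (between the pads) lies 19 mm behind it; z points along the fingers, y is the line along which they close (so a half turn about z gives the same grasp; the last joint's range is limited). The gripper opens to 88 mm and grips with 3 to 60 N. Pads are 18 mm wide; open, the fingers measure 123 mm over their backs; the gripper's body (75 mm by 187 mm) begins 45 mm behind the grasp point.
Start: joints at [70.806, 39.483, -11.15, 89.685, 9.013, 51.709, -12.324], TCP at [0.225, -0.583, 0.239] pointing down, gripper open.
Joint ranges: [-172.22, 172.22], [-26.19, 119.32], [-84.43, 86.54], [7.71, 146.69], [-57.33, 237.33], [2.42, 119.75], [-152.13, 152.13]. Speed limits (degrees/s): [147.25, 147.25, 180, 180, 180, 180, 180].

### API

Orientations are given as a 3x3 rotation matrix whose columns are the frame's x, y, z axes.
In Python, from cell import robot, optics gives the robot as it stands.
- The arm moves only by the shell command python3 -m jog 'ROWS' [FORCE]. ROWS is JSON, a list of rows, each a list of 7 numbers: the closure, from 0 (fully open) to 1 (shut), then the shift along the tool's x, y, z in m, then the turn, a rotation vector about the tool's x, y, z in rad. In form: [[claw, x, y, z, wx, wy, wz], ...]. A call has 1 to 12 rows; each row shifts and turns the commanded pose from where the row before left it, along the tool's axes as they then stand; what a row does not reach is not made up. A row lasts 1/12 s, in which the tool goes at most 41.7 mm and 7.16 degrees, less where a joint would pass 70% of its speed; a pose out of reach is approached as far as the arm can. A call with a gripper value outside its range is refused whole. The fingers move at their own pace and stop on an object; FORCE is the grip in N (left out, the last holds). Time passes only in rows, so rows that do not move let the fingers close. It gives the time, the measured TCP pose, the force, the opening and the grip force at its end, in the units of the state.
- robot.get_obs(): the state, without advancing time (a new reading comes with each control period).
- optics.grab_frame(name): name is "scene" or "top" or "wrist"; returns the picture (420x560x3 uint8, red, green, blue); there is no depth.
- optics.camera_model(name): a dict with "mtx" (3x3 intrinsics, pixels), "k1" (the pictures are not rectified: a ray, as slopes to the right and down, at radius r is drawn at 1 + k1 r^2 times it, then the intrinsics apply), "extrinsics" (4x4, takes a point from world to camera coordinates). Camera axes: x right, y up, looking along -z (the intrinsics and any distortion apply to the point x, -y, -z); pixel columns grow to the right and rows downward; lengths in m; the calibration is good to about 2 mm. A picture is of the moment at which its call begins: read the wrist's pose just before it. camera_model takes no time and is no camera call; for the wrist camera it gives the pose at the moment of the call.
- robot.job_done(): hands the job in; it is judged then, once.
The state is a dict: "clock": time; "joint_positions": joint angles; "joint_velocities": joint speeds; "effort": joint torques, N m; "position": TCP position; "tool_rot": TCP orientation; "wrist_force": force on the tool from outside, world axes, zero at the start; "wrist_torque": the same for the moment, N m; "opening": finger opening in m; "finger_force": force on a finger pad.
Only numpy, scipy, OpenCV 4.12 (cv2) and the standard library are available. Lean on these libraries where they do the work, as an engineer would, in place of code of your own. Each camera call takes 0.05 s, during which the arm holds its last target. There are 200 camera calls.

### The job

Put the caul box away properly: slide its lid fully shut, hook the steel loop of the draw latch over the catch on the lid, then press the lever down past centre until it lies flat and holds the lid tight. Leave the loose cauls and strips round the box where they lie.

Things in the scene. Friction and masses are not known exactly. Their poses are not given: they have to be found in the camera images.
- box_top (a point): Pale wooden caul box, 265 mm long, 110 wide, fixed to the bench. Point at its mid-length and mid-width, at deck height, 47 mm over the bench. x runs along the box from the latch end to the open end, z up. x -135 to -25 mm is a solid deck carrying the latch; -25 to 130 mm a compartment with a sliding plywood lid, its top level with the deck (side lips 4 mm higher).
- lid (a joint): How far the lid is slid open along the box's +x, in m: 0 fully shut, up to 0.1. It slides stiffly (about 3 N) and stays where it is left.
- lid_rail (a point): Centre of the wooden grip rail across the lid: 14 mm along the box's x, 56 mm across, 22 mm high, standing on the lid (this point is 11 mm above the lid's top). It moves with the lid. Axes as the box's.
- catch_seat (a point): Where the loop's bar sits when hooked, on the steel catch on the lid, 15 mm above the lid; moves with it; axes as the box's. On its lever side (-x) a hook plate, 26 mm wide, 5 thick, stands 9 mm above this point, leaning about 2 mm towards +x. A shelf 4 mm below the point reaches 23 mm towards +x. The bar must come down on the +x side of the hook plate, onto the shelf.
- catch (a joint): How far the catch is drawn on its stiff spring (25 N per mm) towards the lever, in m: 0 slack, about 0.0015 when the latch is done up.
- lever_hinge (a point): Hinge axis of the latch lever, on the deck, 15 mm above it and 60 mm from box_top towards -x. The axis lies across the box (box's y). This frame turns with the lever: the handle points along its -x, the flat upper face (the one you press) looks along its +z.
- lever_tip (a point): Near the free end of the steel lever (24 mm wide, 4 mm thick, 72 mm long from the hinge); this point is 68 mm from the hinge.
- lever (a joint): Lever angle, rad: 0 flat, pointing away from the lid; 1.57 upright; stop at 1.9. It stays where it is left while slack (1 N moves the handle). Dead centre is at 0.25: hooked and pressed well below that (0.15) it snaps flat and holds; let go above it, it may spring back up. Pressing it over takes 8 N or less.
- loop_bar (a point): Centre of the cross bar (round, 8 mm thick, 41 mm long across the box) of the steel loop. The loop is 80 mm long from its hinge to this bar; its side bars, 5 mm thick, pass either side of the lever. It is hinged on the lever 18 mm from lever_hinge, so turning the lever down draws it back. It starts nearly upright, above the lever's end, leaning slightly to the lid.
- loop (a joint): Angle of the loop against the lever, rad. Loop minus lever value = the loop's slope above level, towards the lid: 1.57 upright, -0.3 lying on the catch with the lever up, 0 latched. Above about 1 rad it stays up; tipped lower it falls forward by its weight. With the lid shut and the lever as it starts, the bar lands on the shelf 6 to 11 mm beyond the seat; with the lid over 4 mm open it may miss.
- loose_caul: Loose bystander: dark bridge caul 19x60x19 mm, lying on the bench; origin at the middle of its underside.
- loose_block: Loose bystander: pale maple caul 23x59x12 mm, lying on the bench; origin at the middle of its underside.
- strip_a: Loose bystander: dark kerfed strip 16x128x7 mm, lying on the bench; origin at the middle of its underside.
- lining: Loose bystander: pale kerfed lining strip 14x122x16 mm, lying on the bench; origin at the middle of its underside.

How it is judged (in metres and radians):
On the way:
1. the loop's bar lies on the catch's shelf, behind the hook plate, while the lever is still up (x of loop_bar in the frame of catch_seat between -0.003 and 0.022 m and z of loop_bar in the frame of catch_seat between -0.005 and 0.005 m and value of joint lever above 0.7 rad), for 0.1 s.
At the end, for the whole second after the job is handed in: The lid is shut (within 2 mm), the loop's bar sits in the catch (within 3 mm along and 5 mm in height of the seat), the lever lies flat (within 0.1 rad) and the latch is under tension (catch drawn by at least 0.7 mm) (value of joint lid below 0.002 m and value of joint lever below 0.1 rad and value of joint catch above 0.0007 m and x of loop_bar in the frame of catch_seat between -0.003 and 0.003 m and z of loop_bar in the frame of catch_seat between -0.005 and 0.005 m); the robot touches nothing.
It fails at once if the loose dark bridge caul is shifted by more than 30 mm (distance of loose_caul from where it was at the start of the episode above 0.03 m).
It fails at once if the loose pale maple caul is shifted by more than 30 mm (distance of loose_block from where it was at the start of the episode above 0.03 m).
It fails at once if the loose dark kerfed strip is shifted by more than 30 mm (distance of strip_a from where it was at the start of the episode above 0.03 m).
It fails at once if the loose pale kerfed lining strip is shifted by more than 30 mm (distance of lining from where it was at the start of the episode above 0.03 m).
It also fails if it takes over 45 s, if anything falls off the work surface, if the arm or the gripper's body presses on something with over 40 N, if the wrist force passes 120 N, or if a joint passes its speed limit or range.

## Working session

There is one attempt and no reset: what is moved stays moved. The work goes in short steps, Python scripts to look and compute and a shell command to move; the robot and the scene stay as the last step left them, time stands still between calls to the robot, and variables do not carry over. Pictures are saved under pics/ and viewed, at most 10 in all, crops included, and the job is handed in when it is done.

```bash
ls; mkdir -p pics; python3 - <<'E'
from cell import robot, optics
import cv2, numpy as np
for n in ("top","scene"):
    im=optics.grab_frame(n); cv2.imwrite(f"pics/{n}0.png",cv2.resize(im[:,:,::-1],None,fx=800/560,fy=800/560,interpolation=cv2.INTER_CUBIC))
    m=optics.camera_model(n); print(n,{k:np.round(v,4).tolist() for k,v in m.items()})
o=robot.get_obs(); print(o['clock'],o['position'],np.round(o['tool_rot'],3).tolist(),o['opening'])
E
```

```text
pics
top {'mtx': [[491.4188, 0.0, 280.7763], [0.0, 491.4188, 205.0955], [0.0, 0.0, 1.0]], 'k1': -0.076, 'extrinsics': [[0.0077, -0.9999, -0.0073, 0.0517], [0.9853, 0.0064, 0.1708, -0.5539], [-0.1707, -0.0085, 0.9853, -0.8331], [0.0, 0.0, 0.0, 1.0]]}
scene {'mtx': [[432.7462, 0.0, 280.9495], [0.0, 432.7462, 209.7917], [0.0, 0.0, 1.0]], 'k1': -0.0842, 'extrinsics': [[-0.7002, -0.7139, -0.0121, 0.4306], [0.508, -0.51, 0.6942, -0.306], [-0.5017, 0.4799, 0.7197, -0.6571], [0.0, 0.0, 0.0, 1.0]]}
0.1 [ 0.22505953 -0.5824522   0.23801819] [[0.933, 0.361, -0.001], [0.361, -0.933, 0.001], [-0.0, -0.002, -1.0]] 0.08814864867255653
```

View pics/top0.png

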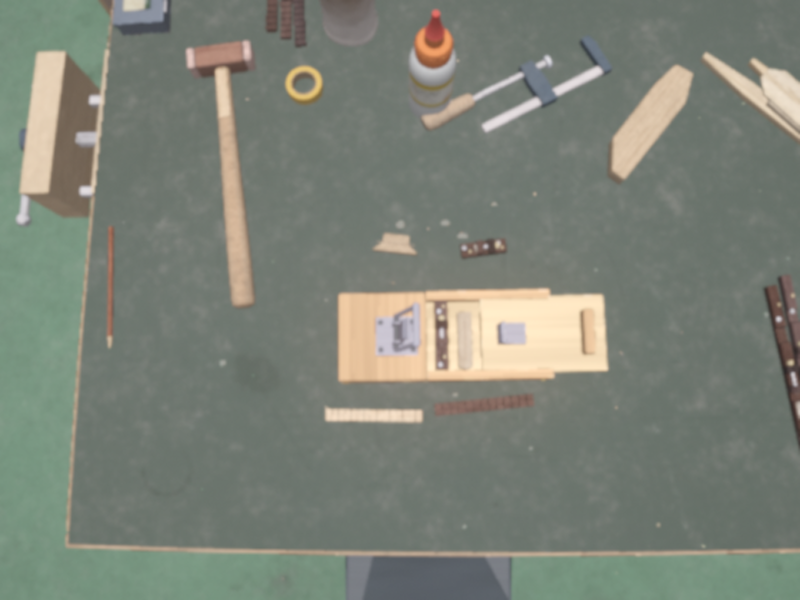

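View pics/scene0.png

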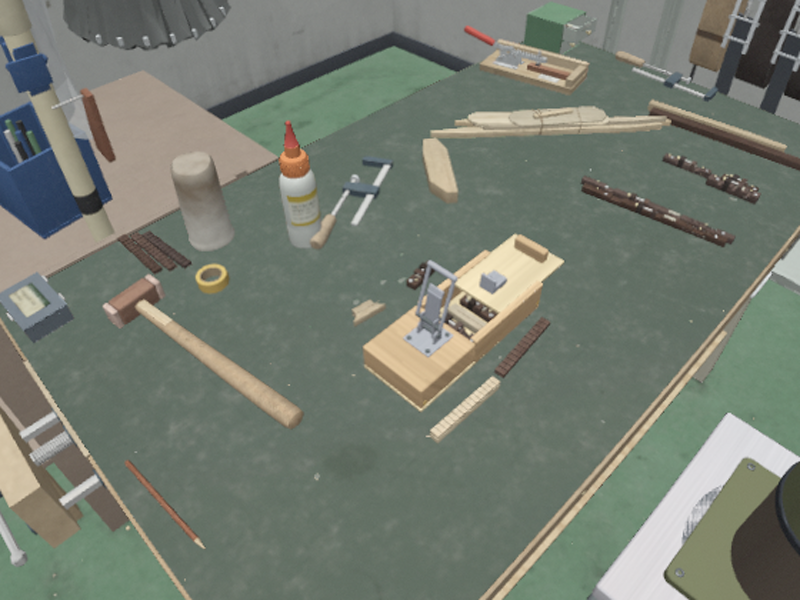

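The top view (in 800 px scale) shows the box deck's latch end at (338,293)–(338,381) and the lip ends at (548,290) and (553,378). The lid is open, with the rail at (588,331). The loop bar is near (417,330). In the scene view the bar runs (427,263)–(457,280). Box x points roughly along world −y.

```bash
cat > h.py <<'E'
import numpy as np, cv2
from cell import robot, optics
def ray(n,uv):
    m=optics.camera_model(n); K=m['mtx'];E=np.array(m['extrinsics'])
    p=cv2.undistortPoints(np.array([[uv]],float),np.array(K),np.array([m['k1'],0,0,0.]))[0,0]
    R=E[:3,:3]; return -R.T@E[:3,3], R.T@np.array([p[0],-p[1],-1])
def onplane(n,uv,z):
    c,d=ray(n,uv); return c+d*(z-c[2])/d[2]
def tri(a,b):
    (c1,d1),(c2,d2)=ray("top",a),ray("scene",b)
    s=np.linalg.lstsq(np.c_[d1,-d2],c2-c1,rcond=None)[0]
    p,q=c1+d1*s[0],c2+d2*s[1]; return (p+q)/2,np.linalg.norm(p-q)
def proj(n,P):
    m=optics.camera_model(n);E=np.array(m['extrinsics']);q=E[:3,:3]@P+E[:3,3]
    s=np.array([q[0],-q[1]])/-q[2]; s=s*(1+m['k1']*(s@s)); K=np.array(m['mtx'])
    return K[:2,:2]@s+K[:2,2]
E
python3 - <<'E'
from h import *
np.set_printoptions(precision=4,suppress=True)
f=.7
for n,uv,z in [("top",(338,293),.047),("top",(338,381),.047),("top",(425,290),.051),("top",(427,381),.051),("top",(548,290),.051),("top",(553,378),.051),("top",(588,331),.069),
 ("scene",(365,352),.047),("scene",(422,400),.047),("top",(605,295),.047),("top",(606,371),.047),("top",(512,333),.071)]: print(n,uv,onplane(n,np.array(uv)*f,z))
print(tri(np.array((417,330))*f,np.array((442,271))*f))
E
python3 - <<'E'
from h import *
t=optics.grab_frame("top")[195:275,225:435]; s=optics.grab_frame("scene")[160:290,245:405]
t=cv2.resize(t,(798,304),interpolation=cv2.INTER_CUBIC); s=cv2.resize(s,(560,455)) 
cv2.imwrite("pics/t1.png",t[:,:,::-1]); cv2.imwrite("pics/s1.png",s[:,:,::-1])
E
```

```text
top (338, 293) [0.5531 0.135  0.047 ]
top (338, 381) [0.4431 0.1325 0.047 ]
top (425, 290) [0.557  0.0257 0.051 ]
top (427, 381) [0.4438 0.023  0.051 ]
top (548, 290) [ 0.558  -0.1285  0.051 ]
top (553, 378) [ 0.4482 -0.1318  0.051 ]
top (588, 331) [ 0.5044 -0.1724  0.069 ]
scene (365, 352) [0.5409 0.1402 0.047 ]
scene (422, 400) [0.433  0.1416 0.047 ]
top (605, 295) [ 0.5528 -0.2015  0.047 ]
top (606, 371) [ 0.4572 -0.199   0.047 ]
top (512, 333) [ 0.5012 -0.0792  0.071 ]
(array([0.4961, 0.0387, 0.1573]), np.float64(0.005624163604249556))
```

View pics/t1.png

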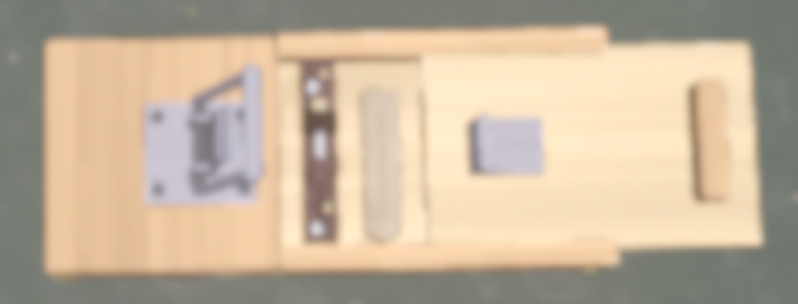

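View pics/s1.png

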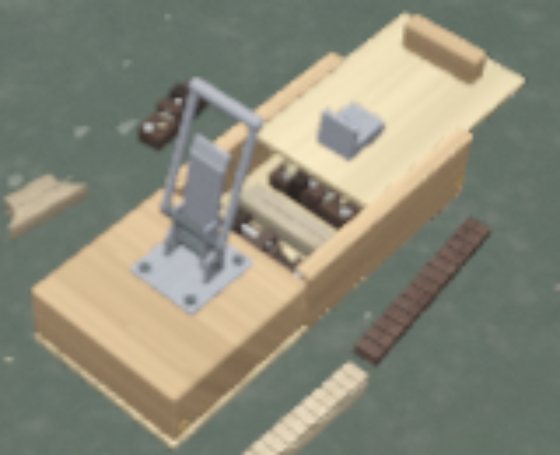

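The crops show the bar at (252,122) in t1 and (226,103) in s1. The rail centre is at (712,140) in t1, and the lever tip is at (210,142) in s1. The yaw of box x away from −y is about 0.8°.

```bash
python3 - <<'E'
from h import *
np.set_printoptions(precision=4,suppress=True)
T=lambda u,v:(225+u/3.8-.4,195+v/3.8-.4); S=lambda u,v:(245+u/3.5-.4,160+v/3.5-.4)
print("deck",onplane("top",T(45,40),.047),onplane("top",T(48,273),.047))
print("lips",onplane("top",T(607,28),.051),onplane("top",T(621,266),.051))
print("deck scene",onplane("scene",S(34,291),.047),onplane("scene",S(175,399),.047))
print("lidend",onplane("top",T(751,42),.047),onplane("top",T(763,246),.047))
print("rail top ctr",onplane("top",T(712,140),.069), "scene rail",onplane("scene",S(447,45),.069))
print("bar",tri(T(252,122),S(226,103)),"ends",tri(T(250,68),S(194,84)),tri(T(255,178),S(260,124)))
print("lever tip", onplane("scene",S(210,140),.134))
print("plate",onplane("top",T(150,104),.049),onplane("top",T(150,200),.049))
o=robot.get_obs();m=optics.camera_model("wrist")
print(o['position'],-np.array(m['extrinsics'])[:3,:3].T@np.array(m['extrinsics'])[:3,3])
E
```

```text
deck [0.5531 0.1353 0.047 ] [0.4436 0.1314 0.047 ]
lips [ 0.5599 -0.1299  0.051 ] [ 0.4482 -0.1334  0.051 ]
deck scene [0.5492 0.1357 0.047 ] [0.4437 0.1326 0.047 ]
lidend [ 0.5543 -0.1992  0.047 ] [ 0.4579 -0.2011  0.047 ]
rail top ctr [ 0.5048 -0.1731  0.069 ] scene rail [ 0.5002 -0.1673  0.069 ]
bar (array([0.5006, 0.0386, 0.1565]), np.float64(7.995412306247876e-05)) ends (array([0.5229, 0.0394, 0.1559]), np.float64(0.0005432002366108295)) (array([0.4779, 0.0374, 0.1562]), np.float64(0.0004184864481745776))
lever tip [0.5031 0.047  0.134 ]
plate [0.5226 0.0851 0.049 ] [0.4776 0.0845 0.049 ]
[ 0.2252 -0.5826  0.2382] [ 0.2896 -0.5581  0.3839]
```

```bash
python3 -m jog '[[1,0,0,0,0,0,-0.122],[1,0,0,0,0,0,-0.122],[1,0,0,0,0,0,-0.122],[1,0,0,0,0,0,-0.122],[1,0,0,0,0,0,-0.122],[1,0,0,0,0,0,-0.122],[1,0,0,0,0,0,-0.122],[1,0,0,0,0,0,-0.122],[1,0,0,0,0,0,-0.122],[1,0,0,0,0,0,-0.122],[1,0,0,0,0,0,0]]' 20; python3 -c "
from h import *;o=robot.get_obs();print(np.round(o['tool_rot'],3),o['position'], o['tool_rot'].T@(np.array([.503,-.205,.12])-o['position']))"
```

```text
clock: 1.12
position: [0.2249, -0.5829, 0.2383]
tool_rot: [[-0.021, 1.0, 0.0], [1.0, 0.021, 0.001], [0.001, 0.0, -1.0]]
wrist_force: [0.3, 0.1, 0.0]
opening: 0.0169
finger_force: 0.0
[[-0.021  1.     0.   ]
 [ 1.     0.021  0.001]
 [ 0.001  0.    -1.   ]] [ 0.22491525 -0.58293146  0.23834122] [0.37202189 0.28581761 0.11864219]
```

```bash
python3 -m jog '[[1,0.03,0.022,0,0,0,0],[1,0.031,0.024,0,0,0,0],[1,0.031,0.024,0,0,0,0],[1,0.031,0.024,0,0,0,0],[1,0.031,0.024,0,0,0,0],[1,0.031,0.024,0,0,0,0],[1,0.031,0.024,0.01,0,0,0],[1,0.031,0.024,0.01,0,0,0],[1,0.031,0.024,0.01,0,0,0],[1,0.031,0.024,0.01,0,0,0],[1,0.031,0.024,0.01,0,0,0],[1,0.032,0.024,0.01,0,0,0]]' && python3 -m jog '[[1,0,0,0.02,0,0,0],[1,0,0,0.035,0,0,0],[1,0,0,0.035,0,0,0],[1,0,0,0.02,0,0,0],[1,0,0,0.012,0,0,0],[1,0,0,0,0,0,0]]'
```

```text
clock: 2.12
position: [0.5055, -0.2046, 0.1783]
tool_rot: [[-0.014, 1.0, 0.0], [1.0, 0.014, -0.001], [-0.001, 0.0, -1.0]]
wrist_force: [0.7, -1.4, 0.4]
opening: 0.0005
finger_force: 0.0
clock: 2.62
position: [0.503, -0.2054, 0.0542]
tool_rot: [[-0.015, 1.0, -0.005], [1.0, 0.015, 0.001], [0.001, -0.005, -1.0]]
wrist_force: [-0.3, -0.3, 0.0]
opening: 0.0006
finger_force: 0.0
```

```bash
python3 -m jog '[[1,0.006,0,0,0,0,0],[1,0.012,0,0,0,0,0],[1,0.012,0,0,0,0,0],[1,0.012,0,0,0,0,0],[1,0.012,0,0,0,0,0],[1,0.012,0,0,0,0,0],[1,0.008,0,0,0,0,0],[1,0.004,0,0,0,0,0],[1,0.003,0,0,0,0,0],[1,0.002,0,0,0,0,0],[1,0,0,0,0,0,0]]'
```

```text
clock: 3.53
position: [0.5037, -0.1229, 0.0572]
tool_rot: [[-0.018, 1.0, 0.001], [1.0, 0.018, -0.0], [-0.0, 0.001, -1.0]]
wrist_force: [-0.1, -0.1, 0.2]
opening: 0.0006
finger_force: 0.4
```

```bash
python3 -m jog '[[1,0.002,0,0,0,0,0],[1,0.002,0,0,0,0,0],[1,0.001,0,0,0,0,0],[1,0,0,0,0,0,0]]'
```

```text
clock: 3.87
position: [0.5036, -0.1225, 0.0571]
tool_rot: [[-0.014, 1.0, 0.001], [1.0, 0.014, -0.006], [-0.006, 0.001, -1.0]]
wrist_force: [1.1, -9.3, 3.5]
opening: 0.0005
finger_force: 4.9
```

```bash
python3 -m jog '[[1,0.003,0,0,0,0,0],[1,0.003,0,0,0,0,0],[1,0,0,0,0,0,0]]'; python3 - <<'E'
from h import *
t=optics.grab_frame("top")[175:295,225:435]; s=optics.grab_frame("scene")[130:290,245:405]
cv2.imwrite("pics/ts2.png",np.hstack([cv2.resize(t,(455,260)),cv2.resize(s,(340,340))[:260]])[:,:,::-1])
E
```

```text
clock: 4.12
position: [0.5035, -0.1223, 0.0572]
tool_rot: [[-0.009, 1.0, 0.0], [1.0, 0.009, -0.013], [-0.013, 0.0, -1.0]]
wrist_force: [2.5, -19.6, 1.4]
opening: -0.0
finger_force: 10.4
```

View pics/ts2.png

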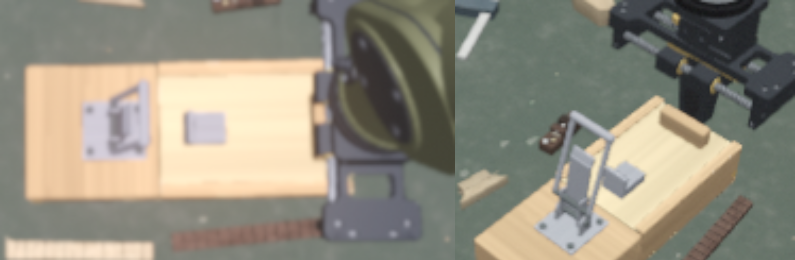

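The picture shows the lid shut, its edge meeting the deck, with the loop still up. Next I back off, lift, and cross over to the lever side of the loop.

```bash
python3 -m jog '[[1,-0.02,0,0,0,0,0],[1,-0.005,0,-0.03,0,0,0],[1,0,0,-0.04,0,0,0],[1,0,0,-0.04,0,0,0],[1,0,0,-0.03,0,0,0],[1,0.03,0,0,0,0,0],[1,0.035,0,0,0,0,0],[1,0.035,0,0,0,0,0],[1,0.035,0,0,0,0,0],[1,0.035,0,0,0,0,0],[1,0.03,0,0,0,0,0],[1,0,0,0,0,0,0]]'; python3 -c "
from h import *;o=robot.get_obs();print(o['tool_rot'].T@(np.array([.500,.072,.147])-o['position']))"
```

```text
clock: 5.22
position: [0.4997, 0.0722, 0.1973]
tool_rot: [[-0.029, 1.0, 0.002], [1.0, 0.029, 0.007], [0.007, 0.002, -1.0]]
wrist_force: [0.7, 0.7, -0.3]
opening: 0.0003
finger_force: 0.0
[-0.00053746  0.0001995   0.05026658]
```

```bash
python3 -m jog '[[1,0,0,0.025,0,0,0],[1,0,0,0.025,0,0,0],[1,-0.008,0,0,0,0,0],[1,-0.008,0,0,0,0,0],[1,-0.006,0,0.001,0,0,0],[1,-0.006,0,0.002,0,0,0],[1,-0.006,0,0.002,0,0,0],[1,-0.006,0,0.002,0,0,0],[1,0,0,0,0,0,0]]'; python3 - <<'E'
from h import *
t=optics.grab_frame("top")[175:295,225:435]; s=optics.grab_frame("scene")[110:290,245:405]
cv2.imwrite("pics/ts3.png",np.hstack([cv2.resize(t,(455,260)),cv2.resize(s,(340,382))[100:360]])[:,:,::-1])
E
```

```text
clock: 5.97
position: [0.5004, 0.0209, 0.1398]
tool_rot: [[-0.015, 1.0, -0.0], [1.0, 0.015, -0.001], [-0.001, -0.0, -1.0]]
wrist_force: [-0.3, -0.6, 0.0]
opening: 0.0006
finger_force: 0.0
```

View pics/ts3.png

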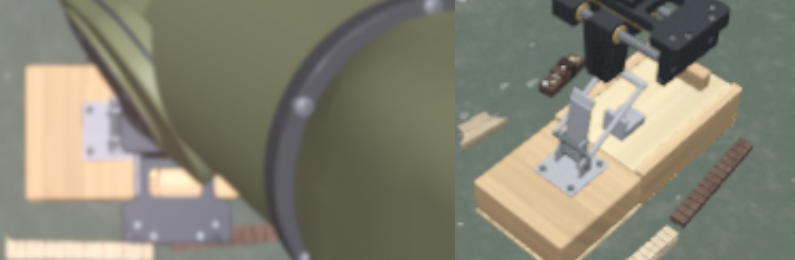

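The loop leans forward, with its bar against the fingers. I'll keep pushing.

```bash
python3 -m jog '[[1,-0.006,0,0.002,0,0,0],[1,-0.006,0,0.003,0,0,0],[1,-0.006,0,0.003,0,0,0],[1,0,0,0,0,0,0],[1,0,0,0,0,0,0],[1,0,0,0,0,0,0],[1,0,0,0,0,0,0]]'; python3 - <<'E'
from h import *
t=optics.grab_frame("wrist"); s=optics.grab_frame("scene")[110:290,245:405]
cv2.imwrite("pics/ts4.png",np.hstack([cv2.resize(t,(400,300)),cv2.resize(s,(340,382))[82:382]])[:,:,::-1])
E
```

```text
clock: 6.65
position: [0.5008, 0.0054, 0.1318]
tool_rot: [[-0.018, 1.0, 0.0], [1.0, 0.018, 0.0], [0.0, 0.0, -1.0]]
wrist_force: [-0.7, -0.6, -1.0]
opening: 0.0004
finger_force: 0.0
```

View pics/ts4.png

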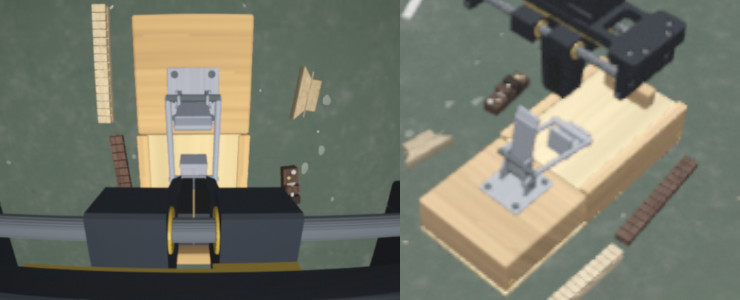

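The loop has fallen over the hook plate and the lever is still up. Next I lower behind the lever tip and follow the arc.

```bash
python3 - <<'E'
from h import *
print([onplane("scene",(245+(u-400)/2.125,110+(v+82)/2.125),.062) for u,v in((589,143),(578,150))])
E
python3 -m jog '[[1,0,0,0.011,0,0,0],[1,0.01,0,0,0,0,0],[1,0.012,0,0,0,0,0],[1,0.01,0,0,0,0,0],[1,0.011,0,-0.001,0,0,0],[1,0.008,0,0.001,0,0,0],[1,0.008,0,0.001,0,0,0],[1,0.009,0,0.003,0,0,0],[1,0.008,0,0.004,0,0,0],[1,0,0,0,0,0,0]]'
```

```text
[array([ 0.47869836, -0.01498854,  0.062     ]), array([ 0.48011406, -0.00099222,  0.062     ])]
clock: 7.58
position: [0.4992, 0.0835, 0.1121]
tool_rot: [[-0.021, 1.0, -0.0], [1.0, 0.021, 0.001], [0.001, -0.0, -1.0]]
wrist_force: [0.1, 0.2, -0.6]
opening: 0.0004
finger_force: 0.0
```

```bash
python3 -m jog '[[1,0.007,0,0.006,0,0,0],[1,0.004,0,0.004,0,0,0],[1,0.004,0,0.005,0,0,0],[1,0.003,0,0.005,0,0,0],[1,0.003,0,0.005,0,0,0],[1,0,0,0,0,0,0]]'; python3 - <<'E'
from h import *
s=optics.grab_frame("scene")[110:290,245:405]; t=optics.grab_frame("wrist")
cv2.imwrite("pics/ts5.png",np.hstack([cv2.resize(t,(400,300)),cv2.resize(s,(340,382))[82:382]])[:,:,::-1])
E
```

```text
clock: 8.08
position: [0.4989, 0.1029, 0.0867]
tool_rot: [[-0.019, 1.0, -0.001], [1.0, 0.019, 0.0], [0.0, -0.001, -1.0]]
wrist_force: [0.3, 0.7, 0.5]
opening: 0.0001
finger_force: 0.1
```

View pics/ts5.png

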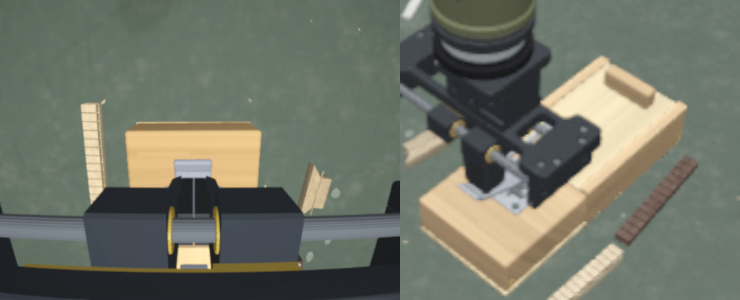

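The wrist view shows the lever tip ahead of the fingers at (193,168), pressed down as planned. I'll continue through centre.

```bash
python3 -m jog '[[1,0.002,0,0.004,0,0,0],[1,0.001,0,0.004,0,0,0],[1,0.001,0,0.004,0,0,0],[1,0.001,0,0.004,0,0,0],[1,0,0,0.003,0,0,0],[1,0,0,0,0,0,0]]'
```

```text
clock: 8.68
position: [0.4985, 0.1071, 0.0679]
tool_rot: [[-0.018, 1.0, -0.001], [1.0, 0.018, -0.0], [-0.0, -0.001, -1.0]]
wrist_force: [-0.5, -1.1, 0.4]
opening: 0.0003
finger_force: 0.0
```

```bash
python3 -m jog '[[1,0,0,0.003,0,0,0],[1,0,0,0.002,0,0,0],[1,0,0,0.002,0,0,0],[1,0,0,0,0,0,0]]'
```

```text
clock: 9.02
position: [0.4992, 0.1071, 0.0651]
tool_rot: [[-0.018, 1.0, 0.003], [1.0, 0.018, -0.001], [-0.001, 0.003, -1.0]]
wrist_force: [-6.6, -1.5, 35.7]
opening: -0.0
finger_force: 18.1
```

The lever has bottomed at the flat height, with 36 N of reaction. I'll retreat and check.

```bash
python3 -m jog '[[1,0,0,-0.01,0,0,0],[1,0,0,-0.03,0,0,0],[1,0,0,-0.04,0,0,0],[1,0,0,-0.04,0,0,0],[1,0,0,-0.04,0,0,0],[1,-0.035,0,0,0,0,0],[1,-0.04,0,0,0,0,0],[1,-0.04,0,0,0,0,0],[1,-0.04,0,0,0,0,0],[1,-0.04,0,0,0,0,0],[1,-0.03,0,0,0,0,0],[1,0,0,0,0,0,0]]'; python3 - <<'E'
from h import *
s=optics.grab_frame("scene")[160:290,245:405]; t=optics.grab_frame("wrist")
cv2.imwrite("pics/ts6.png",np.hstack([cv2.resize(t,(360,270)),cv2.resize(s,(440,358))[:270]] if 0 else [cv2.copyMakeBorder(cv2.resize(t,(360,270)),0,88,0,0,0),cv2.resize(s,(440,358))])[:,:,::-1])
E
```

```text
clock: 10.02
position: [0.5018, -0.1268, 0.221]
tool_rot: [[-0.006, 1.0, -0.002], [1.0, 0.006, -0.005], [-0.005, -0.002, -1.0]]
wrist_force: [-0.0, -0.2, -0.3]
opening: 0.0007
finger_force: 0.0
```

View pics/ts6.png

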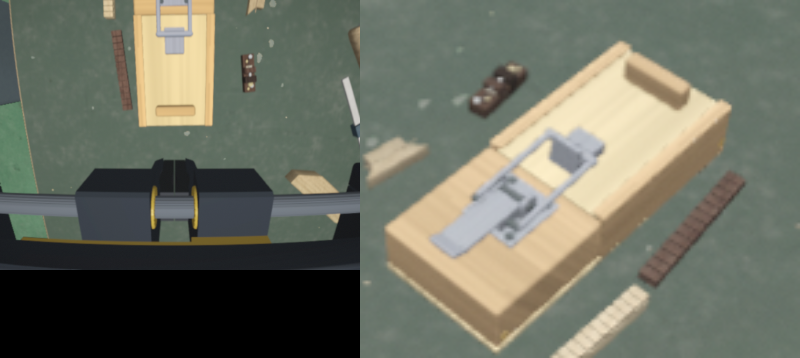

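The lever lies flat and the bar appears to pass behind the hook plate. I'll use the last picture to confirm with a zoom.

```bash
python3 - <<'E'
from h import *
s=optics.grab_frame("scene")[200:250,285:335]; t=optics.grab_frame("wrist")[0:100,220:320]
cv2.imwrite("pics/ts7.png",np.hstack([cv2.resize(t,(400,400),interpolation=2),cv2.resize(s,(400,400),interpolation=2)])[:,:,::-1])
E
```

```text
(no output)
```

View pics/ts7.png

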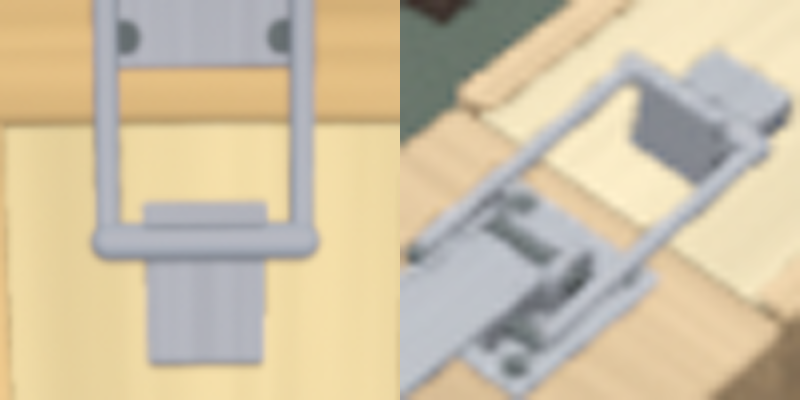

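```bash
python3 - <<'E'
from h import *
np.set_printoptions(precision=4,suppress=True)
def tri2(a,b):
    (c1,d1),(c2,d2)=ray("wrist",a),ray("scene",b)
    s=np.linalg.lstsq(np.c_[d1,-d2],c2-c1,rcond=None)[0]; p,q=c1+d1*s[0],c2+d2*s[1]; return (p+q)/2,np.linalg.norm(p-q)
W=lambda u,v:(220+u/4-.4,v/4-.4);S=lambda u,v:(285+(u-400)/8-.4,200+v/8-.4)
print(tri2(W(98,241),S(632,66)),tri2(W(312,241),S(762,149)))
for z in (.047,.062,.071,.075):
  print(z,"wrist bar",onplane("wrist",W(205,241),z),"scene bar",onplane("scene",S(697,107),z))
print("plate far edge", onplane("wrist",W(205,203),.071),onplane("wrist",W(205,203),.047),"shelf end",onplane("wrist",W(205,363),.058),"deckedge",onplane("wrist",W(205,124),.047))
print("plate w",[onplane("wrist",W(u,210),.071) for u in(143,267)],[onplane("wrist",W(u,363),.058) for u in(149,264)])
E
```

```text
(array([0.4933, 0.0054, 0.0865]), np.float64(0.03399841659174352)) (array([ 0.5073, -0.0081,  0.0473]), np.float64(0.039619612831736185))
0.047 wrist bar [0.5009 0.0012 0.047 ] scene bar [ 0.5102 -0.015   0.047 ]
0.062 wrist bar [ 0.5009 -0.0011  0.062 ] scene bar [ 0.5012 -0.0038  0.062 ]
0.071 wrist bar [ 0.5009 -0.0025  0.071 ] scene bar [0.4959 0.0029 0.071 ]
0.075 wrist bar [ 0.5009 -0.0031  0.075 ] scene bar [0.4935 0.0059 0.075 ]
plate far edge [0.5008 0.005  0.071 ] [0.5007 0.0092 0.047 ] shelf end [ 0.5014 -0.0259  0.058 ] deckedge [0.5004 0.0258 0.047 ]
plate w [array([0.4881, 0.0034, 0.071 ]), array([0.5136, 0.0039, 0.071 ])] [array([ 0.4891, -0.0262,  0.058 ]), array([ 0.5143, -0.0257,  0.058 ])]
```

```bash
python3 -c "
from cell import robot
print(robot.job_done())"
```

```text
the job is handed in; nothing more can be done
None
```

I handed the job in with the lid pushed fully shut, the loop's bar measured at the catch seat behind the hook plate, and the lever pressed flat, staying flat in the picture after the arm withdrew. I couldn't measure the latch tension directly, and the hand-in gave no verdict.

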